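# Unclip the dusty filter from the bench dust extractor

## Task

Switch the dust extractor off by pushing its red-knobbed lever fully over, away from you. Then squeeze the orange sprung tab of the filter cartridge against the grey grip opposite and, with the tab held in, lift the cartridge out of the extractor and set it down gently, flat and right way up, inside the red tray. Keep the cartridge level all the way so that the dust stays on it, and do not knock the other things on the bench.

Things in the scene. Friction and masses are not known exactly. Their poses are not given: they have to be found in the camera images.
- extractor: Fixed blue dust extractor box, 220 (own x) x 170 (own y) x 83 mm high. Origin: centre of its underside, z up. The filter cartridge sits in a centred 124 x 94 mm pocket in its top, 15 mm deep, floor 68 mm above the bench. Two steel hooks on the rim, at own x -78 and +78 mm (20 mm wide), own y 18 to 42 mm, tops 106 mm above the bench, hold down the ends of the orange latch bar.
- cartridge: Loose grey filter cartridge, white pleats on top, 180 to 350 g, 120 (own x) x 90 (own y) x 20 mm; origin: centre of its underside, z up; axes at first as the extractor's. On top, mid-length, stand two plates, 30 mm (own x) x 8 mm, tops 62 mm above the origin: fixed grey grip, own y -16 to -8 mm; orange sprung tab, own y 16 to 24 mm when out. 40 mm over both outer faces, 30 mm squeezed.
- tab (a joint): Travel of the orange tab with its latch bar, m: 0 out (latched), 0.010 fully pressed towards the grey grip (own -y of the cartridge). A spring pushes it out: about 2 N at 0, 5.6 N at 0.010; it springs back when let go. Squeeze it fully in: the hooks let go above about 0.008, and the cartridge then lifts straight up; until then it is locked with about 2 mm of play.
- tab_pad (a point): Middle of the orange tab's outer face (faces own +y of the cartridge), 50 mm above the cartridge's underside; moves with the tab.
- grip_pad (a point): Middle of the fixed grey grip's outer face (faces own -y of the cartridge), 50 mm above the cartridge's underside.
- power_base: Fixed grey block of the extractor's power lever, 70 (own x) x 50 x 25 mm high; origin: centre of its underside. Green spot on the on side (own -x, nearer the robot), red spot on the off side (own +x).
- power (a joint): Angle of the power lever, rad: 0 leaning 0.5 rad towards own -x of its block (on, towards the robot), 1.0 leaning 0.5 rad towards own +x (off, away from the robot, end stop). It pivots 22 mm above the bench over the block's centre, about own y, and stays where it is left; it takes 1 to 2 N at the knob to move.
- power_tip (a point): Centre of the red ball knob (26 mm across) at the end of the 80 mm steel lever rod (10 mm thick).
- tray: Fixed shallow red tray, 220 (own x) x 160 (own y) x 22 mm high, walls and floor 5 mm; origin: centre of its underside, z up. The cartridge fits in it at any yaw, and its latch bar clears the walls.
- tray_in (a point): Centre of the tray's inner floor, 5 mm above the bench.
- bottle: Bystander: green bottle, 64 mm across, 190 mm tall, upright; origin: centre of its underside.
- cup: Bystander: steel cup, 68 mm across, 70 mm tall; origin: centre of its underside.
- jar: Bystander: terracotta-coloured jar, 70 mm across, 80 mm tall; origin: centre of its underside.
- latch_bar (a point): Middle of the orange latch bar at the tab's foot: 150 mm long in the cartridge's own x, 8 x 8 mm, 21 to 29 mm above the cartridge's underside; when out, its two ends lie 6 mm under the steel hooks. Moves with the tab.
Mind the look-alikes: they are no part of the job. What is shaped like the power_base but blue or pink is not meant.

How it is judged:
By the outcome, as a careful person would: the job done as asked, in the order asked, and still so for the second after the job is handed in, with the robot touching nothing.
It also fails if it takes over 58 s, if anything falls off the work surface, if the arm or the gripper's body presses on something with over 40 N, if the wrist force passes 120 N, or if a joint passes its speed limit or range.

## Robot

A 6-joint arm with a two-finger parallel gripper is mounted at the origin on the work surface. World frame = base frame: x ahead of the robot, y to its left, z up, the work surface at z = 0. Lengths are in mm, angles in rad, forces in N, time in s.
With the tool pointing down it reaches from about 150 to 775 mm from the base axis. Payload 6.1 kg.
Tool frame: the origin (TCP) lies midway between the tips of the shut fingers; the grasp point (between the pads) lies 19 mm behind it; z points along the fingers, y is the line along which they close (so a half turn about z gives the same grasp; the last joint's range is limited). The gripper opens to 85 mm and grips with 20 to 120 N. Pads are 22 mm wide; open, the fingers measure 114 mm over their backs; the gripper's body (76 mm by 85 mm) begins 54 mm behind the grasp point. The pads swing forward as they close: fully open they stand 13 mm farther back than shut.
Start: joints at [1.282, 0.126, -0.04, 1.405, 0, 1.571], TCP at [149.515, 503.243, 231.295] pointing down, gripper open.
Joint ranges: [-2.72, 2.72], [-0.95, 1.95], [-1.27, 1.35], [-1.78, 2.02], [-1.46, 1.47], [-3.14, 3.14]. Speed limits (rad/s): [2.39, 2.39, 3.01, 3.14, 3.14, 3.14].

## Interface

Orientations are given as a unit quaternion [x, y, z, w].
In Python, from workcell import r gives the robot as it stands.
- The arm moves only by the tool play_rows, never from a script. Its argument "targets" is a list of rows, each a list of 3 entries, a list of its own where there are three numbers: the shift along the world's x, y, z in cm, then the turn, a rotation vector about the world's x, y, z in degrees, then the opening, from -1 (shut) to 1 (fully open). In form: [[[tx, ty, tz], [rx, ry, rz], hand], ...]. A call has 1 to 5 rows; each row shifts and turns the commanded pose from where the row before left it; what a row does not reach is not made up. A row lasts 1/10 s, in which the tool goes at most 50 mm and 8.59 degrees, less where a joint would pass 70% of its speed; a pose out of reach is approached as far as the arm can. A call is refused whole if a number of a shift passes 5 or a number of a turn 8.59, either way. A call with a gripper value outside its range is refused whole. The fingers move at their own pace and stop on an object; "force" is the grip in N (left out, the last holds). Time passes only in rows, so rows that do not move let the fingers close. It gives the time, the measured TCP pose, the force, the opening and the grip force at its end, in the units of the state.
- r.sense(): the state, without advancing time (a new reading comes with each control period).
- r.read_camera(name): name is "scene" or "top"; returns a dict with "image" (400x640x3 uint8, blue, green, red), "range_z" (400x640 float32, mm along the optical axis (not along the pixel's ray), 0 where there is no reading), "fovy" (degrees; the focal length in pixels is half the picture's height over the tangent of half this angle, whatever the lens; pixels are square), "cx", "cy" (the principal point, pixels), "rvec" (rotation vector, rad) and "tvec" (3), from world to camera coordinates, as OpenCV has them. Camera axes: x right, y down, z forward; pixel columns grow to the right and rows downward; lengths in mm; the calibration is good to about 2 mm. A picture is of the moment at which its call begins.
- r.finish_job(): hands the job in; it is judged then, once.
The state is a dict: "t": time; "joints": joint angles; "dq": joint speeds; "effort": joint torques, N m; "ee_pos": TCP position; "tcp_rot": TCP orientation; "ft_force": force on the tool from outside, world axes, zero at the start; "moment": the same for the moment, N m; "gripper_width": finger opening in mm; "finger_force": force on a finger pad.
Only numpy, scipy, OpenCV 4.12 (cv2) and the standard library are available. Lean on these libraries where they do the work, as an engineer would, in place of code of your own. Each camera call takes 0.05 s, during which the arm holds its last target. There are 200 camera calls.

## Working session

There is one attempt and no reset: what is moved stays moved. The work goes in short steps, Python scripts to look and compute and a tool call to move; the robot and the scene stay as the last step left them, time stands still between calls to the robot, and variables do not carry over. Pictures are saved under pics/ and viewed, at most 10 in all, crops included, and the job is handed in when it is done.

Besides the shell and the picture viewer there is one more tool, called as name(argument=value, ...), one argument or row to a line, values as JSON. play_rows: Moves the arm, as the interface text tells. Its arguments: {"type":"object","properties":{"targets":{"type":"array"},"force":{"type":"number"}},"required":["targets"]}

```bash
mkdir -p pics; ls; cat > h.py <<'E'
import numpy as np,cv2
from workcell import r
def cam(n):
    c=r.read_camera(n);im=c["image"];h=im.shape[0]
    f=h/2/np.tan(np.radians(c["fovy"])/2)
    R=cv2.Rodrigues(np.array(c["rvec"],float))[0];t=np.array(c["tvec"],float).ravel()
    v,u=np.mgrid[:h,:im.shape[1]];z=c["range_z"]
    P=np.stack([(u-c["cx"])/f*z,(v-c["cy"])/f*z,z],-1)
    W=(P-t)@R
    W[z==0]=np.nan
    return dict(im=im,W=W,R=R,t=t,f=f,cx=c["cx"],cy=c["cy"])
def ray(c,u,v,z):
    d=np.array([(u-c["cx"])/c["f"],(v-c["cy"])/c["f"],1])@c["R"];o=-c["t"]@c["R"]
    return o+d*(z-o[2])/d[2]
E
python3 - <<'E'
from h import *
for n in("scene","top"):
    c=cam(n);cv2.imwrite(f"pics/{n}0.png",c["im"]);np.savez(f"{n}0.npz",**c);print(n,c["f"],-c["t"]@c["R"],c["R"][2])
print(r.sense())
E
```

```text
pics
scene 520.5857117265859 [1163.54446952  703.31867653 1274.19744958] [-0.43141277 -0.46054236 -0.77574723]
top 414.525822654492 [ 397.21960127    9.63395802 1233.52538359] [ 0.07400877 -0.01711083 -0.99711079]
{'t': 0.1, 'joints': array([ 1.28200254e+00,  1.26316632e-01, -4.04818789e-02,  1.40537497e+00,
        3.55099119e-05,  1.57080453e+00]), 'dq': array([-8.39883916e-04, -2.03319643e-03,  2.01175070e-03,  6.21930056e-04,
        5.66146582e-05,  3.68152369e-04]), 'effort': array([ 6.34412390e-05, -4.36903560e+01,  3.53607953e+01,  1.36268843e-02,
       -6.44590864e-05, -1.07512088e-05]), 'ee_pos': array([149.40906942, 502.92898841, 230.61942962]), 'tcp_rot': array([ 1.43899664e-01,  9.89592043e-01, -6.78854990e-04, -1.16650384e-04]), 'ft_force': array([0.37717724, 0.05268084, 0.13508499]), 'moment': array([-0.02753828,  0.02660708, -0.00907944]), 'finger_force': 0.0, 'gripper_width': 85.61307923475815}
```

View pics/scene0.png

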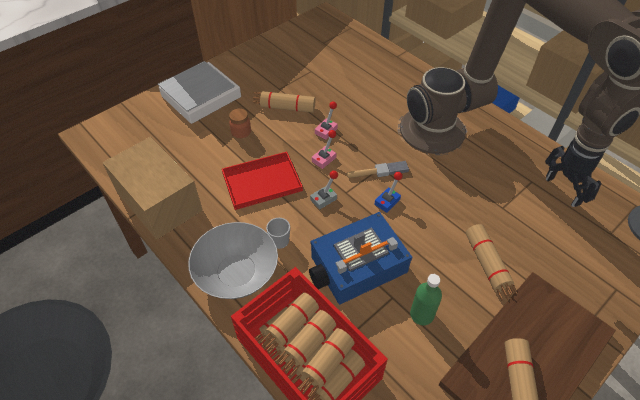

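View pics/top0.png

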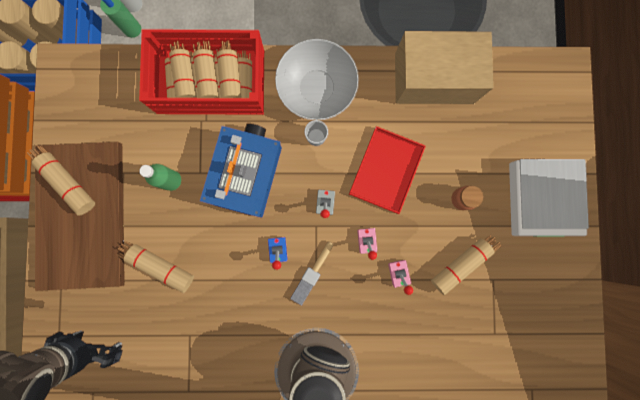

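The scene view shows the extractor at (360,255), the grey power block at (325,193) and the tray at (262,180). In the top view they are at (242,170), (325,202) and (387,170). The pink and blue levers are the look-alikes.

```bash
cat >> h.py <<'E'
def mask(c,h0,h1,s,v,box):
    H=cv2.cvtColor(c["im"],cv2.COLOR_BGR2HSV).astype(int)
    m=((H[...,0]>=h0)&(H[...,0]<=h1)) if h0<=h1 else ((H[...,0]>=h0)|(H[...,0]<=h1))
    m&=(H[...,1]>s)&(H[...,2]>v);k=np.zeros_like(m);a,b,x,y=box;k[b:y,a:x]=1
    m=(m&k).astype(np.uint8)
    n,l,st,ce=cv2.connectedComponentsWithStats(m)
    return (l==1+np.argmax(st[1:,4])),ce[1+np.argmax(st[1:,4])],[tuple(x) for x in st[1:] if x[4]>15]
def rect(P):
    (x,y),(w,h),a=cv2.minAreaRect(P[:,:2].astype(np.float32));return np.round([x,y,w,h,a],1)
def tri(c1,p1,c2,p2):
    A=[];b=[]
    for c,p in((c1,p1),(c2,p2)):
        d=np.array([(p[0]-c["cx"])/c["f"],(p[1]-c["cy"])/c["f"],1])@c["R"];d/=np.linalg.norm(d);o=-c["t"]@c["R"]
        M=np.eye(3)-np.outer(d,d);A.append(M);b.append(M@o)
    return np.linalg.lstsq(np.vstack(A),np.hstack(b),rcond=None)[0]
E
python3 - <<'E'
from h import *
s=dict(np.load("scene0.npz"));t=dict(np.load("top0.npz"))
def rep(n,c,m):
    P=c["W"][m];P=P[~np.isnan(P[:,0])];z=np.nanmedian(P[:,2]);print(n,m.sum(),"med",np.nanmedian(P,0).round(1),"zpct",np.percentile(P[:,2],[2,50,98]).round(1),"rect",rect(P));return P
for n,c,b in(("tray s",s,(215,145,310,215)),("tray t",t,(340,120,430,220))):
    m,ce,_=mask(c,172,6,140,60,b);rep(n,c,m)
pk=[]
for n,c,b in(("knob s",s,(310,165,342,181)),("knob t",t,(312,205,338,222))):
    m,ce,st=mask(c,172,6,120,60,b);pk.append(ce);rep(n,c,m);print(ce,st)
print("knob tri",tri(s,pk[0],t,pk[1]))
for n,c,b in(("ext s",s,(300,205,415,305)),("ext t",t,(195,120,290,220))):
    m,ce,_=mask(c,100,125,120,40,b);P=rep(n,c,m);Q=P[(P[:,2]>76)&(P[:,2]<92)];print(" top",rect(Q),Q[:,2].mean())
for n,c,b in(("or s",s,(310,220,410,290)),("or t",t,(205,125,270,205))):
    m,ce,_=mask(c,8,20,150,100,b);P=rep(n,c,m);
    for lo,hi in((85,102),(115,140)):
        Q=P[(P[:,2]>lo)&(P[:,2]<hi)]
        if len(Q)>3:print(lo,len(Q),Q.mean(0).round(1),rect(Q))
# grey base top
for n,c,b in(("base s",s,(308,178,342,212)),("base t",t,(310,184,342,222))):
    W=c["W"];k=np.zeros(W.shape[:2],bool);k[b[1]:b[3],b[0]:b[2]]=1
    k&=(W[...,2]>20)&(W[...,2]<30);rep(n,c,k)
for n,c,b in(("top",t,(195,115,290,225)),("top",t,(305,180,345,225)),("scene",s,(300,205,420,310)),("scene",s,(300,160,350,220))):
    pass
a=cv2.resize(t["im"][115:225,195:345],None,fx=4,fy=4,interpolation=2)
cv2.imwrite("pics/c1.png",a)
E
```

```text
tray s 3039 med [ 585.9 -211.3    5.5] zpct [-1.4  5.5 23.5] rect [ 579.7 -219.4  192.9  226.4   68.3]
tray t 3989 med [ 587.6 -213.4    6.2] zpct [ 0.9  6.2 24.3] rect [ 587.2 -213.5  164.7  219.6   68.1]
knob s 59 med [455.7 -18.5 100.1] zpct [ -3.1 100.1 106.8] rect [423.1 -55.2 115.2  21.   48.7]
[333.33898305 174.11864407] [(np.int32(329), np.int32(170), np.int32(9), np.int32(9), np.int32(59))]
knob t 60 med [453.4 -24.4 103. ] zpct [  0.7 103.  108.1] rect [453.1 -25.2  21.   23.2  45.4]
[324.85 213.35] [(np.int32(321), np.int32(209), np.int32(9), np.int32(9), np.int32(60))]
knob tri [452.37707869 -23.61150891  93.02968026]
ext s 3844 med [599.5 251.5  81. ] zpct [13.1 81.  87.1] rect [571.8 214.2 175.3 224.1  74.8]
 top [572.  213.9 174.8 223.5  75.2] 82.3997990619705
ext t 3187 med [566.6 193.8  83. ] zpct [32.5 83.  87.6] rect [575.9 211.5 169.6 227.1  75. ]
 top [573.8 212.2 169.2 219.9  75. ] 83.26009461639984
or s 240 med [579.4 235.   97.9] zpct [ 88.7  97.9 132.3] rect [572.2 225.6  32.7 132.8  73.9]
85 152 [576.2 234.4  95.2] [572.3 224.9  31.3 132.8  75.8]
115 56 [579.2 234.6 125.8] [577.8 234.6  10.8  29.2  78.4]
or t 190 med [575.6 230.8  98.6] zpct [ 90.1  98.6 131.8] rect [576.2 232.2   9.2 143.9  75.7]
85 131 [577.3 231.2  96.8] [576.2 232.2   9.2 143.9  75.7]
115 46 [577.6 231.3 127.1] [577.6 231.8   8.   28.9  74.2]
base s 208 med [499.9 -18.9  24.7] zpct [20.4 24.7 29.4] rect [492.  -24.3  54.2  69.7  84.8]
base t 265 med [501.3 -26.8  25.3] zpct [21.  25.3 29.6] rect [492.2 -26.8  49.5  68.8  84.5]
```

View pics/c1.png

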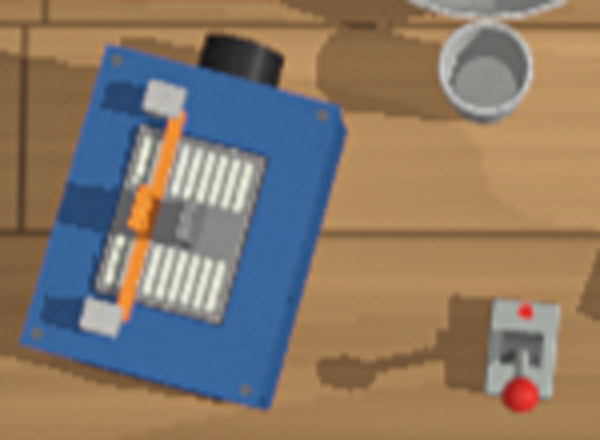

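Everything is measured well enough to set out. The extractor is at (574,212) with yaw -15°, the lever pivot at (492,-27) with push direction about -5.5°, and the tray at (587,-213) with yaw -22°. I'll do the lever first.

play_rows(
  targets=[
    [[2.2, -4.4, 0], [0, 0, 2], -1],
    [[2.2, -4.4, 0], [0, 0, 2], -1],
    [[2.2, -4.4, 0], [0, 0, 2], -1],
    [[2.2, -4.4, 0], [0, 0, 2], -1],
    [[2.2, -4.4, 0], [0, 0, 2], -1],
  ],
  force=40,
)

```text
t: 0.6
ee_pos: [259.7, 281.4, 231.0]
tcp_rot: [0.056, 0.998, -0.0, -0.0]
ft_force: [0.6, 0.4, -0.2]
gripper_width: 12.1
finger_force: 0.0
```

play_rows(
  targets=[
    [[2.2, -4.4, 0], [0, 0, 0], -1],
    [[2.2, -4.4, 0], [0, 0, 0], -1],
    [[2.2, -4.4, 0], [0, 0, 0], -1],
    [[2.2, -4.4, 0], [0, 0, 0], -1],
    [[2.2, -4.4, 0], [0, 0, 0], -1],
  ],
)

```text
t: 1.1
ee_pos: [369.7, 61.2, 231.3]
tcp_rot: [0.057, 0.998, 0.0, 0.0]
ft_force: [-0.0, 1.6, -0.0]
gripper_width: -0.2
finger_force: 0.0
```

play_rows(
  targets=[
    [[1.6, -4.1, 0], [0, 0, 0], -1],
    [[1.6, -4.0, 0], [0, 0, 0], -1],
    [[0, 0, -5], [0, 0, 0], -1],
    [[0, 0, -5], [0, 0, 0], -1],
    [[0, 0, -4.9], [0, 0, 0], -1],
  ],
)

```text
t: 1.6
ee_pos: [401.4, -18.5, 80.5]
tcp_rot: [0.058, 0.998, 0.0, 0.0]
ft_force: [0.8, 0.4, 0.7]
gripper_width: 0.1
finger_force: 0.0
```

play_rows(
  targets=[
    [[1.5, -0.15, 0], [0, 0, 0], -1],
    [[1.5, -0.15, 0], [0, 0, 0], -1],
    [[1, -0.1, 0], [0, 0, 0], -1],
    [[1, -0.1, 0], [0, 0, 0], -1],
    [[1, -0.1, 0], [0, 0, 0], -1],
  ],
)

```text
t: 2.1
ee_pos: [464.3, -23.8, 84.3]
tcp_rot: [0.057, 0.998, 0.0, 0.002]
ft_force: [-1.8, 0.3, 0.7]
gripper_width: 0.2
finger_force: 0.5
```

play_rows(
  targets=[
    [[1, -0.1, 0], [0, 0, 0], -1],
    [[1, -0.1, 0], [0, 0, 0], -1],
    [[1, -0.1, 0], [0, 0, 0], -1],
    [[0.7, -0.1, 0], [0, 0, 0], -1],
    [[0, 0, 0], [0, 0, 0], -1],
  ],
)

```text
t: 2.6
ee_pos: [499.5, -27.9, 82.1]
tcp_rot: [0.057, 0.998, -0.0, 0.0]
ft_force: [0.1, 0.0, 0.2]
gripper_width: -0.2
finger_force: 0.0
```

play_rows(
  targets=[
    [[0.4, 0, 0], [0, 0, 0], -1],
    [[0.4, 0, 0], [0, 0, 0], -1],
    [[0.3, -0.1, 0], [0, 0, 0], -1],
    [[0, 0, 0], [0, 0, 0], -1],
  ],
)

```text
t: 3.0
ee_pos: [503.8, -27.9, 81.7]
tcp_rot: [0.057, 0.998, 0.001, -0.005]
ft_force: [-20.2, 3.4, 12.1]
gripper_width: 0.1
finger_force: 10.1
```

```bash
python3 - <<'E'
from h import *
s=cam("scene");t=cam("top")
a=cv2.resize(s["im"][150:230,280:380],None,fx=4,fy=4,interpolation=2)
b=cv2.resize(t["im"][150:230,280:380],None,fx=4,fy=4,interpolation=2)
cv2.imwrite("pics/c2.png",np.hstack([a,b]));print(r.sense()["ft_force"])
E
```

```text
[-18.78895604   2.89691512  12.17874651]
```

View pics/c2.png

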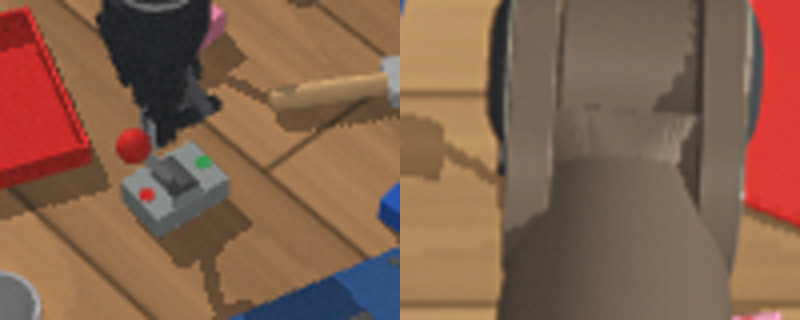

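The scene crop shows the lever leaning over the red spot with the knob at the far side, and 20 N on the end stop. The lever is off, so I'll back off and go to the cartridge.

play_rows(
  targets=[
    [[-2, 0.2, 0], [0, 0, 0], -1],
    [[-3, 0, 1], [0, 0, 0], -1],
    [[0, 0, 4.8], [0, 0, 0], -1],
    [[0, 0, 4.8], [0, 0, 0], 1],
    [[0, 2, 4], [0, 0, 0], 1],
  ],
)

```text
t: 3.6
ee_pos: [459.2, -7.7, 230.8]
tcp_rot: [0.058, 0.998, -0.0, 0.001]
ft_force: [0.6, 0.2, 0.3]
gripper_width: 28.6
finger_force: 0.0
```

play_rows(
  targets=[
    [[2, 4.4, 0], [0, 0, -2], 1],
    [[2, 4.4, 0], [0, 0, -2], 1],
    [[2, 4.4, 0], [0, 0, -2], 1],
    [[2, 4.4, 0], [0, 0, -2.2], 1],
    [[2, 4, 0], [0, 0, 0], 1],
  ],
)

```text
t: 4.1
ee_pos: [560.1, 211.5, 228.6]
tcp_rot: [0.128, 0.992, 0.0, 0.0]
ft_force: [0.9, -0.1, 0.0]
gripper_width: 85.5
finger_force: 0.0
```

```bash
python3 - <<'E'
from h import *
from scipy.spatial.transform import Rotation as Ro
st=r.sense();p=st["ee_pos"];y=Ro.from_quat(st["tcp_rot"]).apply([0,1,0]);z=Ro.from_quat(st["tcp_rot"]).apply([0,0,1])
print(p,np.degrees(np.arctan2(y[1],y[0])),z,st["gripper_width"])
print("to go mm",np.array([572.7,211.7,96])-p)
c=cam("scene");m,ce,st=mask(c,172,6,120,60,(305,165,342,205));P=c["W"][m];print("knob",np.nanmedian(P,0),ce,st)
E
```

```text
[560.08942977 211.52727459 228.59318456] 75.2450231014001 [ 1.00336815e-03  3.74919157e-04 -9.99999426e-01] 85.45218124292938
to go mm [  12.61057023    0.17272541 -132.59318456]
knob [531.00113775 -25.0549553   99.04119795] [313. 186.] [(np.int32(309), np.int32(182), np.int32(9), np.int32(9), np.int32(63))]
```

play_rows(
  targets=[
    [[1.26, 0, -2.5], [0, 0, 0], 1],
    [[0, 0, -4], [0, 0, 0], 1],
    [[0, 0, -4], [0, 0, 0], 1],
    [[0, 0, -2.0], [0, 0, 0], 1],
    [[0, 0, -0.7], [0, 0, 0], 1],
  ],
)

```text
t: 4.65
ee_pos: [570.6, 208.7, 93.5]
tcp_rot: [0.128, 0.992, -0.001, -0.002]
ft_force: [0.3, 0.7, -0.2]
gripper_width: 85.5
finger_force: 0.0
```

```bash
python3 - <<'E'
from h import *
print(r.sense()["ee_pos"],r.sense()["ft_force"])
s=cam("scene");cv2.imwrite("pics/c3.png",cv2.resize(s["im"][190:310,290:430],None,fx=5,fy=5,interpolation=2))
E
```

```text
[570.57565845 208.72025637  93.46498438] [ 0.27087468  0.66419898 -0.2042175 ]
```

View pics/c3.png

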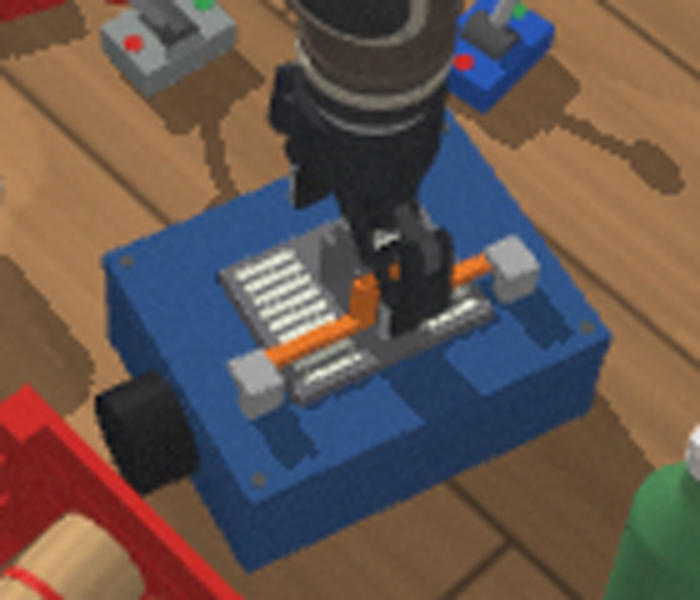

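The crop shows the fingers straddling the plates, with the orange tab at about (370,300) and the near finger outside it at (420,270), clear of both hooks. The pose is a few mm off, so I'll let it settle first.

play_rows(
  targets=[
    [[0, 0, 0], [0, 0, 0], 1],
    [[0, 0, 0], [0, 0, 0], 1],
  ],
)

```text
t: 4.9
ee_pos: [573.2, 209.6, 98.2]
tcp_rot: [0.128, 0.992, 0.001, 0.001]
ft_force: [0.1, 0.4, 1.0]
gripper_width: 85.3
finger_force: 0.0
```

play_rows(
  targets=[
    [[0, 0.1, 0], [0, 0, 0], 0.1],
    [[0, 0, 0], [0, 0, 0], -0.1],
    [[0, 0, 0], [0, 0, 0], -0.2],
    [[0, 0, 0], [0, 0, 0], -0.4],
    [[0, 0, 0], [0, 0, 0], -1],
  ],
  force=45,
)

```text
t: 5.4
ee_pos: [572.9, 210.6, 97.8]
tcp_rot: [0.128, 0.992, 0.001, 0.001]
ft_force: [0.2, -0.1, 7.1]
gripper_width: 27.9
finger_force: 46.2
```

play_rows(
  targets=[
    [[0, 0, 0], [0, 0, 0], -1],
    [[0, 0, 0], [0, 0, 0], -1],
    [[0, 0, 0], [0, 0, 0], -1],
  ],
)

```text
t: 5.7
ee_pos: [572.9, 210.5, 97.8]
tcp_rot: [0.128, 0.992, 0.001, 0.001]
ft_force: [-0.6, 0.8, 5.4]
gripper_width: 28.1
finger_force: 46.1
```

play_rows(
  targets=[
    [[0, 0, 0.3], [0, 0, 0], -1],
    [[0, 0, 0.3], [0, 0, 0], -1],
    [[0, 0, 0.3], [0, 0, 0], -1],
    [[0, 0, 0], [0, 0, 0], -1],
  ],
)

```text
t: 6.1
ee_pos: [572.0, 210.6, 105.4]
tcp_rot: [0.128, 0.992, 0.0, -0.0]
ft_force: [-0.4, 4.0, -0.6]
gripper_width: 28.2
finger_force: 44.5
```

play_rows(
  targets=[
    [[0, 0, 0.5], [0, 0, 0], -1],
    [[0, 0, 0.8], [0, 0, 0], -1],
    [[0, 0, 1], [0, 0, 0], -1],
    [[0, 0, 1], [0, 0, 0], -1],
    [[0, 0, 0], [0, 0, 0], -1],
  ],
)

```text
t: 6.6
ee_pos: [573.0, 210.2, 140.6]
tcp_rot: [0.128, 0.992, 0.0, 0.001]
ft_force: [0.9, 0.3, -1.5]
gripper_width: 28.1
finger_force: 45.6
```

```bash
python3 - <<'E'
from h import *
print(r.sense()["ee_pos"],r.sense()["ft_force"],r.sense()["moment"])
s=cam("scene");cv2.imwrite("pics/c4.png",cv2.resize(s["im"][180:300,290:430],None,fx=5,fy=5,interpolation=2))
E
```

```text
[573.01459983 210.19043504 140.58656135] [ 0.88307071  0.32667995 -1.48579076] [-0.01276863 -0.01818135  0.00201767]
```

View pics/c4.png

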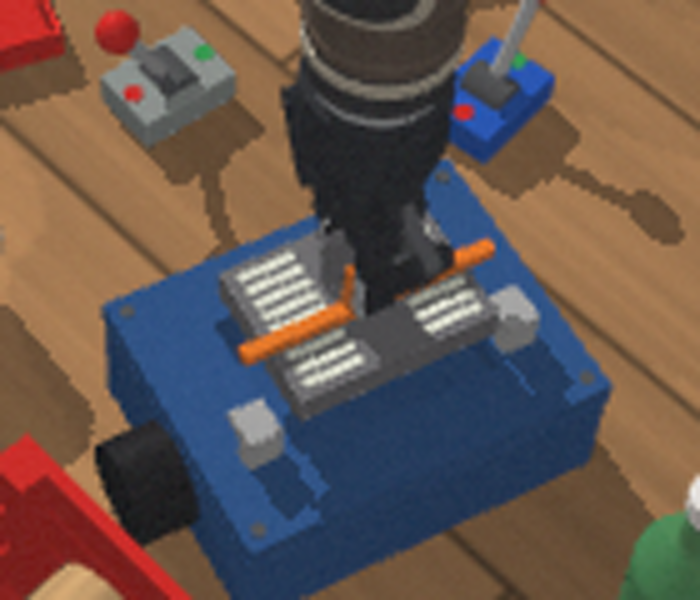

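The cartridge is clear of the hooks, level, with the tab held in. Next I'll lift it higher and carry it smoothly to the tray.

play_rows(
  targets=[
    [[0, 0, 1], [0, 0, 0], -1],
    [[0, 0, 1.5], [0, 0, 0], -1],
    [[0, 0, 1.5], [0, 0, 0], -1],
    [[0, -0.4, 1.0], [0, 0, 0], -1],
    [[0, -1, 0.4], [0, 0, 0], -1],
  ],
)

```text
t: 7.15
ee_pos: [572.5, 196.3, 193.5]
tcp_rot: [0.128, 0.992, 0.0, 0.001]
ft_force: [0.3, -0.2, -2.5]
gripper_width: 27.9
finger_force: 45.6
```

play_rows(
  targets=[
    [[0.1, -1.6, 0], [0, 0, -0.5], -1],
    [[0.1, -2.0, 0], [0, 0, -0.5], -1],
    [[0.1, -2.2, 0], [0, 0, -0.5], -1],
    [[0.1, -2.2, 0], [0, 0, -0.5], -1],
    [[0.1, -2.2, 0], [0, 0, -0.5], -1],
  ],
)

```text
t: 7.65
ee_pos: [576.5, 91.9, 191.4]
tcp_rot: [0.151, 0.989, -0.0, -0.001]
ft_force: [0.3, -0.5, -2.6]
gripper_width: 28.0
finger_force: 45.6
```

play_rows(
  targets=[
    [[0.1, -2.2, 0], [0, 0, -0.5], -1],
    [[0.1, -2.2, 0], [0, 0, -0.5], -1],
    [[0.1, -2.2, 0], [0, 0, -0.5], -1],
    [[0.1, -2.2, 0], [0, 0, -0.5], -1],
    [[0.1, -2.2, 0], [0, 0, -0.5], -1],
  ],
)

```text
t: 8.15
ee_pos: [581.2, -18.0, 191.4]
tcp_rot: [0.172, 0.985, -0.0, -0.001]
ft_force: [0.4, -0.5, -2.0]
gripper_width: 27.9
finger_force: 45.6
```

play_rows(
  targets=[
    [[0.1, -2.2, 0], [0, 0, -0.5], -1],
    [[0.1, -2.2, 0], [0, 0, -0.5], -1],
    [[0.1, -2.2, 0], [0, 0, -0.5], -1],
    [[0.1, -2.2, 0], [0, 0, -0.4], -1],
    [[0, -2.2, 0], [0, 0, 0], -1],
  ],
)

```text
t: 8.65
ee_pos: [585.0, -127.9, 191.3]
tcp_rot: [0.189, 0.982, -0.0, -0.001]
ft_force: [-0.1, 0.6, -1.9]
gripper_width: 27.9
finger_force: 45.6
```

play_rows(
  targets=[
    [[0, -2.0, 0], [0, 0, 0], -1],
    [[0, -1.6, 0], [0, 0, 0], -1],
    [[0, -1, 0], [0, 0, 0], -1],
    [[0, -0.4, 0], [0, 0, 0], -1],
    [[0, 0, 0], [0, 0, 0], -1],
  ],
)

```text
t: 9.15
ee_pos: [585.9, -176.1, 192.1]
tcp_rot: [0.188, 0.982, 0.0, -0.0]
ft_force: [0.6, -0.0, -1.6]
gripper_width: 28.2
finger_force: 45.6
```

play_rows(
  targets=[
    [[0, -1, 0], [0, 0, 0], -1],
    [[0, -1.8, -1], [0, 0, 0], -1],
    [[0, -1.0, -2], [0, 0, 0], -1],
    [[0, 0, -2.5], [0, 0, 0], -1],
    [[0, 0, -2.5], [0, 0, 0], -1],
  ],
)

```text
t: 9.65
ee_pos: [586.0, -215.0, 110.8]
tcp_rot: [0.188, 0.982, -0.0, 0.0]
ft_force: [-0.3, -0.6, -3.0]
gripper_width: 28.1
finger_force: 45.6
```

play_rows(
  targets=[
    [[0, 0, -2.5], [0, 0, 0], -1],
    [[0, 0, -1.8], [0, 0, 0], -1],
    [[0, 0, -1.0], [0, 0, 0], -1],
    [[0, 0, -0.5], [0, 0, 0], -1],
    [[0, 0, 0], [0, 0, 0], -1],
  ],
)

```text
t: 10.15
ee_pos: [586.0, -214.0, 53.9]
tcp_rot: [0.188, 0.982, -0.0, -0.0]
ft_force: [0.4, 1.0, -2.0]
gripper_width: 27.8
finger_force: 45.6
```

```bash
python3 - <<'E'
from h import *
print(r.sense()["ee_pos"],r.sense()["ft_force"],r.sense()["moment"])
s=cam("scene");cv2.imwrite("pics/c5.png",cv2.resize(s["im"][110:230,190:330],None,fx=5,fy=5,interpolation=2))
E
```

```text
[ 585.95049558 -214.01473843   53.88364514] [ 0.39465546  1.04012725 -2.03869766] [ 0.0153962  -0.03669486 -0.00745092]
```

View pics/c5.png

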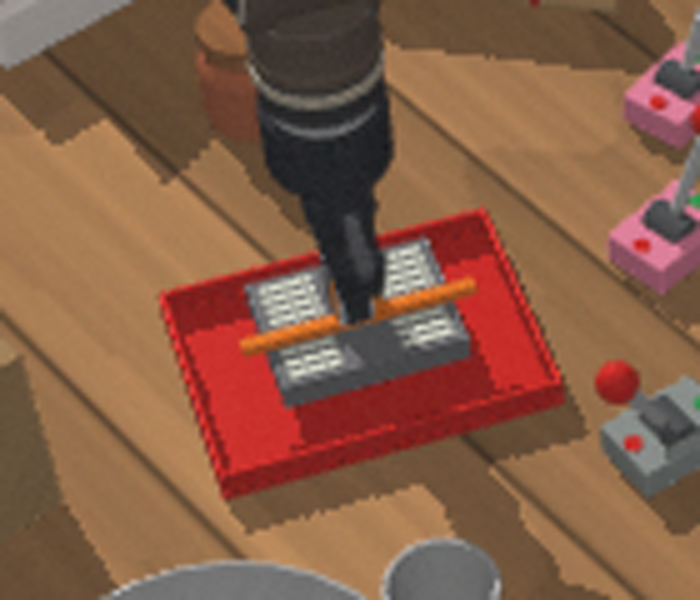

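The crop shows the cartridge level and centred over the tray, in line with its walls. I'll lower it gently until it touches.

play_rows(
  targets=[
    [[0, 0, -0.5], [0, 0, 0], -1],
    [[0, 0, -0.5], [0, 0, 0], -1],
    [[0, 0, -0.3], [0, 0, 0], -1],
    [[0, 0, -0.2], [0, 0, 0], -1],
    [[0, 0, 0], [0, 0, 0], -1],
  ],
)

```text
t: 10.7
ee_pos: [585.9, -213.7, 39.0]
tcp_rot: [0.188, 0.982, 0.0, -0.0]
ft_force: [-0.6, -0.1, -1.9]
gripper_width: 28.4
finger_force: 45.6
```

play_rows(
  targets=[
    [[0, 0, -0.1], [0, 0, 0], -1],
    [[0, 0, -0.1], [0, 0, 0], -1],
    [[0, 0, -0.1], [0, 0, 0], -1],
    [[0, 0, 0], [0, 0, 0], -1],
  ],
)

```text
t: 11.1
ee_pos: [586.1, -213.7, 36.2]
tcp_rot: [0.188, 0.982, 0.0, -0.0]
ft_force: [-0.2, -0.1, -1.6]
gripper_width: 27.9
finger_force: 45.6
```

play_rows(
  targets=[
    [[0, 0, -0.1], [0, 0, 0], -1],
    [[0, 0, 0], [0, 0, 0], -1],
  ],
)

```text
t: 11.3
ee_pos: [586.1, -213.7, 35.2]
tcp_rot: [0.188, 0.982, 0.0, -0.0]
ft_force: [-0.9, -0.1, -1.5]
gripper_width: 28.2
finger_force: 45.6
```

play_rows(
  targets=[
    [[0, 0, -0.05], [0, 0, 0], -1],
    [[0, 0, 0], [0, 0, 0], -1],
  ],
)

```text
t: 11.5
ee_pos: [586.1, -213.8, 35.0]
tcp_rot: [0.188, 0.982, -0.0, 0.0]
ft_force: [-1.7, -0.3, 0.5]
gripper_width: 28.1
finger_force: 46.1
```

play_rows(
  targets=[
    [[0, 0, -0.05], [0, 0, 0], -1],
    [[0, 0, 0], [0, 0, 0], -1],
  ],
)

```text
t: 11.7
ee_pos: [586.1, -213.9, 34.9]
tcp_rot: [0.188, 0.982, -0.0, 0.0]
ft_force: [-3.1, -0.2, 3.9]
gripper_width: 28.1
finger_force: 47.3
```

play_rows(
  targets=[
    [[0, 0, 0], [0, 0, 0], -0.25],
    [[0, 0, 0], [0, 0, 0], -0.15],
    [[0, 0, 0], [0, 0, 0], -0.05],
    [[0, 0, 0], [0, 0, 0], 0.1],
    [[0, 0, 0], [0, 0, 0], 0.3],
  ],
  force=20,
)

```text
t: 12.2
ee_pos: [586.3, -213.8, 34.4]
tcp_rot: [0.188, 0.982, -0.0, 0.0]
ft_force: [-0.5, 0.3, 0.2]
gripper_width: 55.3
finger_force: 0.0
```

play_rows(
  targets=[
    [[0, 0, 0], [0, 0, 0], 0.6],
    [[0, 0, 0], [0, 0, 0], 0.6],
    [[0, 0, 1], [0, 0, 0], 0.6],
    [[0, 0, 3], [0, 0, 0], 0.6],
    [[0, 0, 4], [0, 0, 0], 0.6],
  ],
)

```text
t: 12.7
ee_pos: [584.8, -213.3, 113.9]
tcp_rot: [0.188, 0.982, 0.0, -0.002]
ft_force: [0.0, -0.2, -0.5]
gripper_width: 68.3
finger_force: 0.0
```

play_rows(
  targets=[
    [[0, 0, 4], [0, 0, 0], 0.6],
    [[0, 0, 4], [0, 0, 0], 0.6],
    [[-4, 0, 2], [0, 0, 0], 0.6],
    [[-4.5, 0, 0], [0, 0, 0], 0.6],
    [[-4.5, 0, 0], [0, 0, 0], 0.6],
  ],
)

```text
t: 13.2
ee_pos: [455.3, -213.8, 215.9]
tcp_rot: [0.187, 0.982, -0.0, 0.001]
ft_force: [-0.0, 0.1, -0.1]
gripper_width: 68.5
finger_force: 0.0
```

play_rows(
  targets=[
    [[-4.5, 0, 0], [0, 0, 0], 0.6],
    [[-4.5, 0, 0], [0, 0, 0], 0.6],
    [[-4, 0, 0], [0, 0, 0], 0.6],
    [[0, 0, 0], [0, 0, 0], 0.6],
    [[0, 0, 0], [0, 0, 0], 0.6],
  ],
)

```text
t: 13.7
ee_pos: [325.9, -214.0, 215.5]
tcp_rot: [0.188, 0.982, -0.0, 0.001]
ft_force: [0.6, 0.5, -0.9]
gripper_width: 68.2
finger_force: 0.0
```

```bash
python3 - <<'E'
from h import *
s=cam("scene");t=cam("top");print(r.sense()["ee_pos"],r.sense()["t"],r.sense()["ft_force"])
cv2.imwrite("pics/c6.png",np.vstack([cv2.resize(s["im"][70:310,170:430],None,fx=2,fy=2),cv2.resize(t["im"][110:210,150:410],None,fx=2,fy=1)]))
m,ce,st=mask(s,8,20,150,100,(200,130,320,215));P=s["W"][m];P=P[P[:,2]<45];print("bar",rect(P),np.percentile(P[:,2],[5,50,95]))
m,ce,st=mask(s,172,6,120,60,(305,165,342,205));print("knob",np.nanmedian(s["W"][m],0))
W=s["W"];H=cv2.cvtColor(s["im"],cv2.COLOR_BGR2HSV)
k=(H[...,1]<60)&(abs(W[...,0]-587)<75)&(abs(W[...,1]+213)<75)&(W[...,2]>18)&(W[...,2]<35);Q=W[k];A=np.c_[Q[:,:2]-[587,-213],np.ones(len(Q))];print("plane",len(Q),np.linalg.lstsq(A,Q[:,2],rcond=None)[0],rect(Q))
E
```

```text
[ 326.99450023 -214.05197585  214.8871803 ] 13.8 [ 0.20243553  0.27906654 -0.24065807]
bar [ 586.7 -207.5   35.8  147.1   68.9] [26.37350016 32.55926562 39.98949427]
knob [531.02209577 -24.9783036   98.67087572]
plane 572 [-1.39237080e-03 -5.48655740e-03  2.45929389e+01] [ 583.  -216.2   98.7  119.1   68. ]
```

View pics/c6.png

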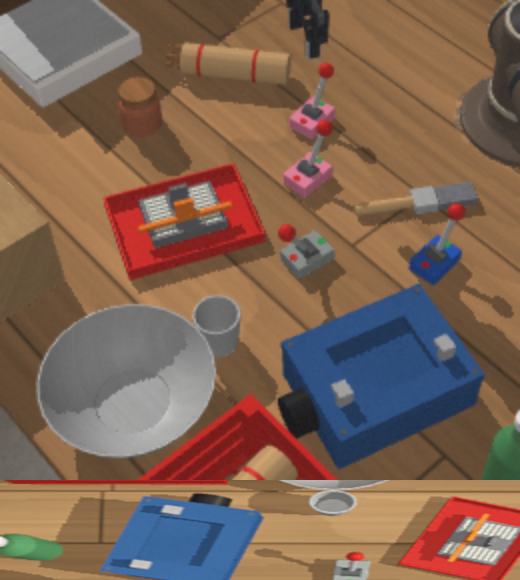

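The picture shows the cartridge flat in the tray at (183,215), the pocket empty, the lever off with its knob at (287,232), and the bystanders undisturbed.

```bash
python3 -c "
from h import *
print(r.finish_job())"
```

```text
the job is handed in; nothing more can be done
None
```

I pushed the lever fully over to off, lifted the cartridge out with the tab squeezed in, set it down level and upright in the red tray, and handed the job in at about 14 s; the last camera check showed nothing else disturbed.

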